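# Clamp a glued damper in the bench screw press

### The job

Of the two small screw presses on the van fitter's bench, one holds a steel bracket strip with a freshly glued rubber damper standing on it; the other press is empty and its crank is to be left alone. Wind the loaded press down by its crank (clockwise from above) until the pad just touches the damper, then give it a quarter of a turn more and let go, leaving the part clamped where it stands.

Things in the scene. Friction and masses are not known exactly. Their poses are not given: they have to be found in the camera images.
- screw (a joint): Screw of the LOADED press, rad; grows clockwise from above; screw, crank and pad sink 20 mm a turn. At 0 the crank points to the press's front (robot side) and the pad's underside is 96 mm above the bench. Starts at 0 to 2.5. The pad meets the damper at 5.03 (0.8 turn), then its spring yields (2 N/mm), barely felt at the crank. Friction, 2.5 N at the knob, holds it where left. End stop 9.4.
- press_knob (a point): Middle of the upright black crank knob of the LOADED press: a sleeve 24 mm across, 52 mm tall, spinning freely on its pin, so a gripper can carry it round without turning. It stands 60 mm from the vertical screw axis; the flat crank arm's top is 27 mm below this point. 272 mm above the bench at screw 0, sinking 20 mm a turn. The press's grey beam tops out at 212 mm.
- mount: The part in the loaded press: steel strip 200 x 36 x 5 mm with a black rubber damper, 36 mm across, 30 mm tall, on its middle. Loose on the anvil, 45 mm above the bench (damper top 80 mm), front to back between the two columns. Origin: centre of the strip's underside, on the screw axis; x along the strip, away from the robot, within 20 degrees of straight ahead; z up.
- spare_knob (a point): Middle of the crank knob of the EMPTY press, a press just like the loaded one (grey base 170 x 200 mm, two steel columns, grey beam) with nothing under its pad. Not to be moved.
There are look-alikes about, which are no part of the job. Leave any blue look-alike of the mount alone.

How it is judged:
By the outcome, as a careful person would: the job done as asked, in the order asked, and still so for the second after the job is handed in, with the robot touching nothing.
It also fails if it takes over 45 s, if anything falls off the work surface, if the arm or the gripper's body presses on something with over 40 N, if the wrist force passes 120 N, or if a joint passes its speed limit or range.

### The arm

A 7-joint arm with a two-finger parallel gripper is mounted at the origin on the work surface. World frame = base frame: x ahead of the robot, y to its left, z up, the work surface at z = 0. Lengths are in m, angles in rad, forces in N, time in s.
With the tool pointing down it reaches from about 0.425 to 0.925 m from the base axis. Payload 6.8 kg.
Tool frame: the origin (TCP) lies between the finger pads; the fingertips stand r.tcp_to_tips ahead of it and the grasp point (between the pads) lies 3 mm ahead of it (r.tcp_to_tips is the distance from the TCP to the fingertips, in m); z points along the fingers, y is the line along which they close (so a half turn about z gives the same grasp; the last joint's range is limited). The gripper opens to 85 mm and grips with 20 to 120 N. Pads are 22 mm wide; open, the fingers measure 114 mm over their backs; the gripper's body (76 mm by 85 mm) begins 54 mm behind the grasp point. The pads swing forward as they close: fully open they stand 13 mm farther back than shut.
Start: joints at [-1.262, 0.477, 0.022, 1.555, -0.011, 1.109, -0.083], TCP at [0.273, 0.617, 0.253] pointing down, gripper open.
Joint ranges: [-2.96, 2.96], [-0.34, 2.1], [-1.41, 1.46], [0.24, 2.44], [-1.37, 4.51], [0.17, 1.92], [-2.96, 2.96]. Speed limits (rad/s): [2.39, 2.39, 3.14, 3.14, 3.14, 3.14, 3.14].

### API

Orientations are given as a rotation vector (axis times angle).
In Python, from bench import r gives the robot as it stands. The module is installed in compiled form; this text tells all that it offers.
- The arm moves only by the tool step_arm, never from a script. Its argument "moves" is a list of rows, each an object of numbers: "rx", "ry", "rz": the turn, a rotation vector about the tool's x, y, z in degrees; "dx", "dy", "dz": the shift along the tool's x, y, z in mm; "gripper": the opening, from -1 (shut) to 1 (fully open). In form: [{"rx": .., "ry": .., "rz": .., "dx": .., "dy": .., "dz": .., "gripper": ..}, ...]. A call has 1 to 20 rows; each row shifts and turns the commanded pose from where the row before left it, along the tool's axes as they then stand; what a row does not reach is not made up. A row lasts 1/8 s, in which the tool goes at most 62.5 mm and 10.7 degrees, less where a joint would pass 70% of its speed; a pose out of reach is approached as far as the arm can. A call is refused whole if a number of a shift passes 62.5 or a number of a turn 10.7, either way. A call with a gripper value outside its range is refused whole. The fingers move at their own pace and stop on an object; "grip_force" is the grip in N (left out, the last holds). Time passes only in rows, so rows that do not move let the fingers close. It gives the time, the measured TCP pose, the force, the opening and the grip force at its end, in the units of the state.
- r.get_obs(): the state, without advancing time (a new reading comes with each control period).
- r.grab_frame(name): name is "scene" or "side" or "wrist"; returns the picture (400x640x3 uint8, blue, green, red); there is no depth.
- r.camera_info(name): a dict with "mtx" (3x3 intrinsics, pixels), "rvec" (rotation vector, rad) and "tvec" (3), from world to camera coordinates, as OpenCV has them. Camera axes: x right, y down, z forward; pixel columns grow to the right and rows downward; lengths in m; the calibration is good to about 2 mm. A picture is of the moment at which its call begins: read the wrist's pose just before it. camera_info takes no time and is no camera call; for the wrist camera it gives the pose at the moment of the call.
- r.hand_in(): hands the job in; it is judged then, once.
The state is a dict: "clock": time; "joints": joint angles; "qvel": joint speeds; "tau": joint torques, N m; "tcp_pos": TCP position; "orientation": TCP orientation; "contact_force": force on the tool from outside, world axes, zero at the start; "moment": the same for the moment, N m; "grip_width": finger opening in m; "gripper_force": force on a finger pad.
Only numpy, scipy, OpenCV 4.12 (cv2) and the standard library are available. Lean on these libraries where they do the work, as an engineer would, in place of code of your own. Each camera call takes 0.05 s, during which the arm holds its last target. There are 200 camera calls.

## Working session

There is one attempt and no reset: what is moved stays moved. The work goes in short steps, Python scripts to look and compute and a tool call to move; the robot and the scene stay as the last step left them, time stands still between calls to the robot, and variables do not carry over. Pictures are saved under pics/ and viewed, at most 10 in all, crops included, and the job is handed in when it is done.

Besides the shell and the picture viewer there is one more tool, called after "Emit:" as a command line: name --argument value ..., lists and objects as JSON in quotes. step_arm: Moves the arm, as the interface text tells. Its arguments: {"type":"object","properties":{"moves":{"type":"array","items":{"type":"object","properties":{"rx":{"type":"number"},"ry":{"type":"number"},"rz":{"type":"number"},"dx":{"type":"number"},"dy":{"type":"number"},"dz":{"type":"number"},"gripper":{"type":"number"}}}},"grip_force":{"type":"number"}},"required":["moves"]}

```bash
mkdir -p pics; python3 - <<'E'
from bench import r
import cv2,numpy as np
np.set_printoptions(precision=4,suppress=True)
o=r.get_obs();print(o['clock'],o['tcp_pos'],o['orientation'],r.tcp_to_tips,o['grip_width'])
for n in("scene","side"):
    cv2.imwrite(f"pics/{n}0.png",r.grab_frame(n))
    c=r.camera_info(n);R=cv2.Rodrigues(np.array(c['rvec']))[0];print(n,c['mtx'],-R.T@np.ravel(c['tvec']),R[2])
E
```

```text
0.0 [0.273  0.6167 0.2523] [-0.6498 -3.0734  0.0028] 0.022 0.08539221613162468
scene [[414.4553   0.     315.3852]
 [  0.     414.4553 199.4891]
 [  0.       0.       1.    ]] [1.0384 0.113  0.9193] [-0.566  -0.2316 -0.7912]
side [[375.0218   0.     322.2136]
 [  0.     375.0218 205.1556]
 [  0.       0.       1.    ]] [ 0.0524 -0.5314  0.8304] [ 0.5238  0.4787 -0.7046]
```

View pics/scene0.png

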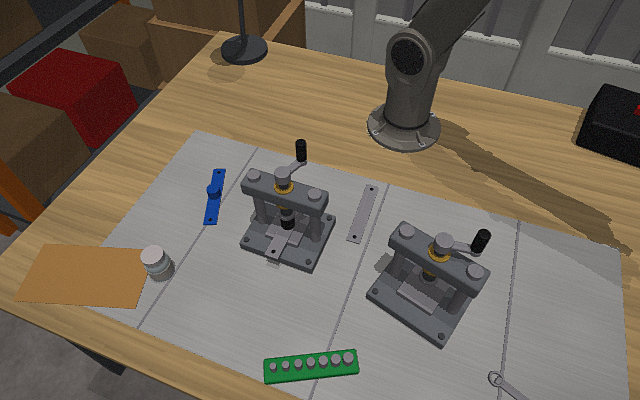

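View pics/side0.png

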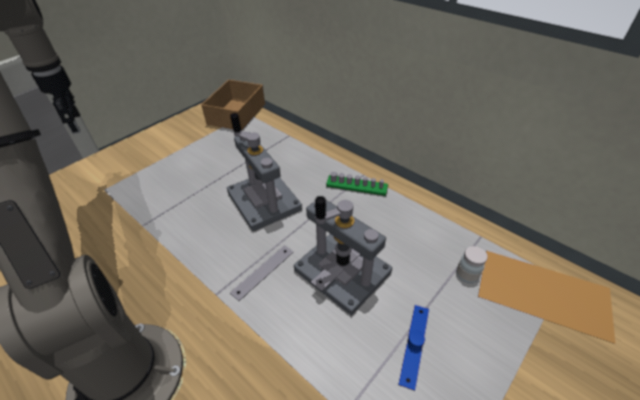

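The scene picture shows two presses. One is at scene (288,220) and side (343,260), with a strip and black damper under the pad and its knob at scene (301,150) / side (320,208). The other is at scene (425,280) and side (262,180), with nothing under the pad and its knob at scene (481,241) / side (236,123). The first fits the loaded press. The blue part at scene (214,197) and the bare strip at (362,213) are look-alikes. I'll confirm in a crop and measure.

```bash
cat > h.py <<'E'
from bench import r
import cv2,numpy as np
np.set_printoptions(precision=4,suppress=True)
def cam(n):
    c=r.camera_info(n);R=cv2.Rodrigues(np.array(c['rvec'],float))[0];t=np.ravel(c['tvec']);return np.array(c['mtx']),R,t
def ray(n,p):
    K,R,t=cam(n);d=R.T@np.linalg.solve(K,[p[0],p[1],1]);return -R.T@t,d
def onz(n,p,z):
    o,d=ray(n,p);return o+d*(z-o[2])/d[2]
def tri(a,pa,b,pb):
    Ks=[cam(a),cam(b)];P=[K@np.c_[R,t] for K,R,t in Ks]
    X=cv2.triangulatePoints(P[0],P[1],np.array(pa,float).reshape(2,1),np.array(pb,float).reshape(2,1)).ravel();return X[:3]/X[3]
def proj(n,X):
    K,R,t=cam(n);return cv2.projectPoints(np.array(X,float).reshape(-1,3),cv2.Rodrigues(R)[0],t,K,None)[0].reshape(-1,2)
def blobs(im,mask,box,mn=15):
    x0,y0,x1,y1=box;m=np.zeros_like(mask);m[y0:y1,x0:x1]=mask[y0:y1,x0:x1]
    k,l,s,c=cv2.connectedComponentsWithStats(m);return [(s[i],c[i]) for i in range(1,k) if s[i,4]>=mn]
E
python3 - <<'E'
from h import *
P={}
for n,bk in(("scene",(285,130,320,170)),("side",(305,190,332,225))):
    im=cv2.imread(f"pics/{n}0.png");h=cv2.cvtColor(im,cv2.COLOR_BGR2HSV)
    for s,c in blobs(im,(im.max(2)<50).astype(np.uint8),bk): print(n,"black",s,c)
    y=cv2.inRange(h,(15,110,90),(35,255,255))
    by=(265,170,305,200) if n=="scene" else (325,205,365,240)
    for s,c in blobs(im,y,by,6): print(n,"yellow",s,c)
a=cv2.resize(cv2.imread("pics/scene0.png")[125:275,230:345],None,fx=3.4,fy=3.4,interpolation=2)
b=cv2.resize(cv2.imread("pics/side0.png")[190:320,285:400],None,fx=3.4,fy=3.4,interpolation=2)
v=np.zeros((510,790,3),np.uint8);v[:a.shape[0],:a.shape[1]]=a;v[:b.shape[0],395:395+b.shape[1]]=b
cv2.imwrite("pics/crop1.png",v)
E
```

```text
scene black [296 139  11  23 214] [300.5841 150.1121]
scene yellow [274 182  20  12  85] [283.5529 188.9882]
side black [315 197  11  23 204] [320.0049 207.7794]
side yellow [335 216   5   7  18] [336.8889 218.5556]
side yellow [339 217  15  11  58] [347.5517 223.0172]
```

View pics/crop1.png

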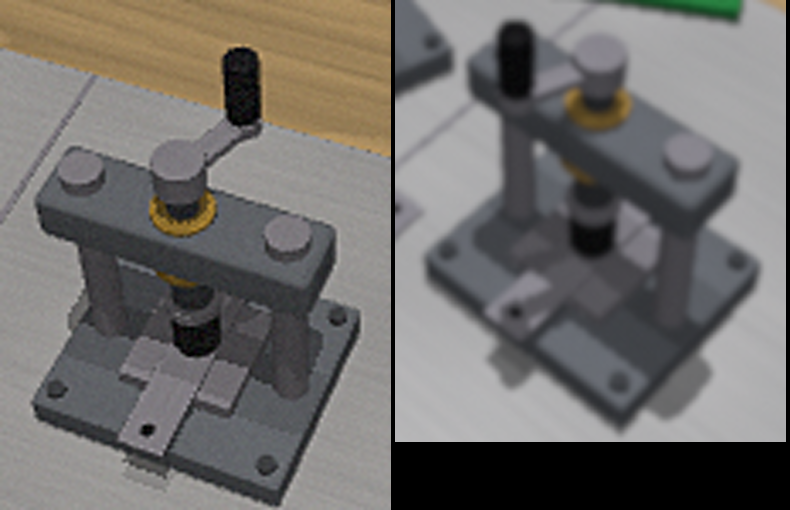

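Crop confirms it: the left press has the strip and black damper (scene crop (195,330)) under its pad. Its knob is the black sleeve at the top, and its axis is the hub with the gold collar.

```bash
python3 - <<'E'
from h import *
k=tri("scene",(300.6,150.1),"side",(320,207.8));print("knob",k,proj("scene",k),proj("side",k))
print("knob ztop",tri("scene",(301,140),"side",(320.5,198)))
h=tri("scene",(282.4,170.6),"side",(345.3,204.1));print("hubtop",h)
print("collar z.214",onz("scene",(283.5,188.5),.216),onz("side",(345.8,222),.216),tri("scene",(283.5,188.5),"side",(345.8,222)))
c1=tri("scene",(315,194.4),"side",(320,207.8))
sc=onz("scene",(315,194.4),.218);sl=onz("scene",(254.1,175),.218);rc=onz("side",(371.2,235.6),.218);print("caps",sc,sl,"mid",(sc+sl)/2,"side cap",rc)
# base corners in scene crop
f=lambda u,v:(u/3.4+230,v/3.4+125)
for p in[(35,402),(280,490),(360,310)]: print("base",onz("scene",f(*p),.02))
print("strip end hole",onz("scene",f(147,429),.05),"side strip end",onz("side",((516-395)/3.4+285,312/3.4+190),.05))
d=k-h;print("arm",np.hypot(*d[:2]),np.degrees(np.arctan2(d[1],d[0])))
# spare
print("spare",onz("scene",(481,241),.27))
E
```

```text
knob [ 0.4594 -0.1551  0.2719] [[301.1536 149.9442]] [[320.716  207.9385]]
knob ztop [ 0.4588 -0.1549  0.3012]
hubtop [ 0.5155 -0.1762  0.2549]
collar z.214 [ 0.5318 -0.1693  0.216 ] [ 0.5037 -0.1889  0.216 ] [ 0.5179 -0.1775  0.1963]
caps [ 0.524  -0.0981  0.218 ] [ 0.5209 -0.2463  0.218 ] mid [ 0.5225 -0.1722  0.218 ] side cap [ 0.5071 -0.2559  0.218 ]
base [ 0.5939 -0.2774  0.02  ]
base [ 0.5966 -0.0792  0.02  ]
base [ 0.4278 -0.0789  0.02  ]
strip end hole [ 0.6001 -0.1792  0.05  ] side strip end [ 0.4309 -0.175   0.05  ]
arm 0.05995875832594863 159.3691771322486
spare [0.5554 0.2408 0.27  ]
```

Emit:
step_arm --moves '[{"dz": -50,"gripper": 1},{"dz": -50},{"dz": -50},{"dx": -35,"dy": -30},{"dx": -35,"dy": -30},{"dx": -35,"dy": -30},{"dx": -35,"dy": -30},{"dx": -35,"dy": -30},{"dx": -35,"dy": -30},{"dx": -35,"dy": -30},{"dx": -35,"dy": -30},{"dx": -35,"dy": -30},{"dx": -35,"dy": -30},{}]'

```text
invalid input at $.moves[0]: expected keys rx, ry, rz, dx, dy, dz, gripper
```

Emit:
step_arm --moves '[{"dx": -17,"dy": -41},{"dx": -17,"dy": -41},{"dx": -17,"dy": -41},{"dx": -17,"dy": -41},{"dx": -17,"dy": -41},{"dx": -17,"dy": -41},{"dx": -17,"dy": -41},{"dx": -17,"dy": -41},{},{}]'

```text
invalid input at $.moves[0]: expected keys rx, ry, rz, dx, dy, dz, gripper
```

```bash
python3 - <<'E'
from h import *
o=r.get_obs();print(o['clock'],o['tcp_pos'],o['orientation'],o['joints'])
R=cv2.Rodrigues(np.array(o['orientation']))[0];print(R)
im=r.grab_frame("wrist");print(proj("wrist",[[.4594,-.1551,.271],[.4594,-.1551,.297],[.516,-.177,.255],[.516,-.177,.212]]))
cv2.imwrite("pics/w1.png",im)
print(cam("wrist")[0], ray("wrist",(320,200)))
E
```

```text
0.1 [0.2731 0.6167 0.2524] [-0.65   -3.0734  0.0026] [-1.2621  0.4777  0.0223  1.5563 -0.0115  1.1093 -0.0831]
[[-0.9144  0.4049 -0.0006]
 [ 0.4049  0.9144 -0.0016]
 [-0.0001 -0.0017 -1.    ]]
[[-440.0547  802.2582]
 [-515.0586  872.7852]
 [-352.9052  791.4356]
 [-274.4668  709.3638]]
[[329.5832   0.     317.8689]
 [  0.     329.5832 198.2659]
 [  0.       0.       1.    ]] (array([0.1999, 0.6496, 0.3735]), array([ 0.2937, -0.1235, -0.9479]))
```

View pics/w1.png

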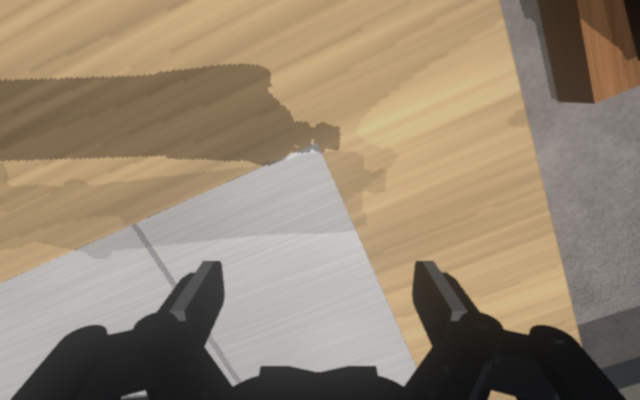

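The moves were refused because every row needs all seven keys. The arm has not moved, and the wrist picture shows only the fingers and the bench corner. Resending in full.

Emit:
step_arm --moves '[{"rx": 0,"ry": 0,"rz": 0,"dx": 0,"dy": 0,"dz": -50,"gripper": 1},{"rx": 0,"ry": 0,"rz": 0,"dx": 0,"dy": 0,"dz": -50,"gripper": 1},{"rx": 0,"ry": 0,"rz": 0,"dx": 0,"dy": 0,"dz": -50,"gripper": 1},{"rx": 0,"ry": 0,"rz": 0,"dx": -35,"dy": -30,"dz": 0,"gripper": 1},{"rx": 0,"ry": 0,"rz": 0,"dx": -35,"dy": -30,"dz": 0,"gripper": 1},{"rx": 0,"ry": 0,"rz": 0,"dx": -35,"dy": -30,"dz": 0,"gripper": 1},{"rx": 0,"ry": 0,"rz": 0,"dx": -35,"dy": -30,"dz": 0,"gripper": 1},{"rx": 0,"ry": 0,"rz": 0,"dx": -35,"dy": -30,"dz": 0,"gripper": 1},{"rx": 0,"ry": 0,"rz": 0,"dx": -35,"dy": -30,"dz": 0,"gripper": 1},{"rx": 0,"ry": 0,"rz": 0,"dx": -35,"dy": -30,"dz": 0,"gripper": 1},{"rx": 0,"ry": 0,"rz": 0,"dx": -35,"dy": -30,"dz": 0,"gripper": 1},{"rx": 0,"ry": 0,"rz": 0,"dx": -35,"dy": -30,"dz": 0,"gripper": 1},{"rx": 0,"ry": 0,"rz": 0,"dx": -35,"dy": -30,"dz": 0,"gripper": 1}]'

```text
clock: 1.78
tcp_pos: [0.4722, 0.1997, 0.4032]
orientation: [-0.65, -3.073, -0.0]
contact_force: [-0.0, 0.7, 0.5]
grip_width: 0.0852
gripper_force: 0.0
```

Emit:
step_arm --moves '[{"rx": 0,"ry": 0,"rz": 0,"dx": -17,"dy": -41,"dz": 0,"gripper": 1},{"rx": 0,"ry": 0,"rz": 0,"dx": -17,"dy": -41,"dz": 0,"gripper": 1},{"rx": 0,"ry": 0,"rz": 0,"dx": -17,"dy": -41,"dz": 0,"gripper": 1},{"rx": 0,"ry": 0,"rz": 0,"dx": -17,"dy": -41,"dz": 0,"gripper": 1},{"rx": 0,"ry": 0,"rz": 0,"dx": -17,"dy": -41,"dz": 0,"gripper": 1},{"rx": 0,"ry": 0,"rz": 0,"dx": -17,"dy": -41,"dz": 0,"gripper": 1},{"rx": 0,"ry": 0,"rz": 0,"dx": -17,"dy": -41,"dz": 0,"gripper": 1},{"rx": 0,"ry": 0,"rz": 0,"dx": -17,"dy": -41,"dz": 0,"gripper": 1},{"rx": 0,"ry": 0,"rz": 0,"dx": 0,"dy": 0,"dz": 0,"gripper": 1}]'

```text
clock: 2.9
tcp_pos: [0.4624, -0.1575, 0.4034]
orientation: [0.661, 3.071, -0.001]
contact_force: [-0.3, -0.2, 0.2]
grip_width: 0.0856
gripper_force: 0.0
```

```bash
python3 - <<'E'
from h import *
o=r.get_obs();print(o['clock'],o['tcp_pos'],o['orientation'],o['joints'])
print(proj("wrist",[[.4594,-.1551,.271],[.4594,-.1551,.297],[.516,-.177,.255],[.516,-.177,.212]]))
im=r.grab_frame("wrist")
cv2.imwrite("pics/w2.png",im)
E
```

```text
2.9 [ 0.4624 -0.1575  0.4034] [ 0.6606  3.0711 -0.0012] [-0.4102  0.0249  0.6355  1.8093 -0.0145  1.3121  1.3759]
[[318.7369 189.7847]
 [318.8346 200.1207]
 [322.2975 248.6896]
 [321.7553 229.5332]]
```

View pics/w2.png

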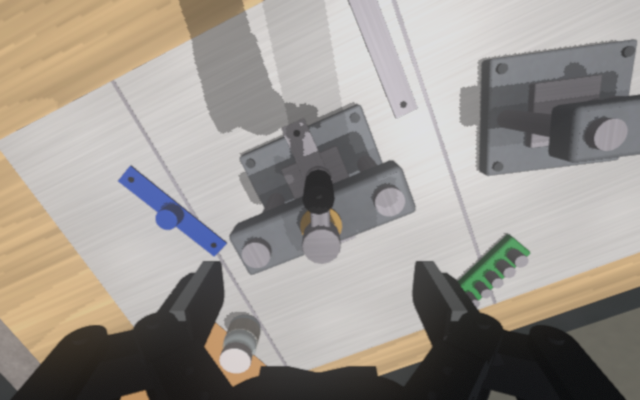

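The wrist view shows the loaded press centred, with the knob at (319,190), hub top at (321,245), and column caps at (256,253) and (389,200). I'll measure from these.

```bash
python3 - <<'E'
from h import *
im=cv2.imread("pics/w2.png")
for s,c in blobs(im,(im.max(2)<45).astype(np.uint8),(295,160,345,217),30): print("black",s,c)
# caps by Hough
g=cv2.cvtColor(im,cv2.COLOR_BGR2GRAY)
c=cv2.HoughCircles(g[180:275,230:420],cv2.HOUGH_GRADIENT,1,30,param1=80,param2=14,minRadius=12,maxRadius=22);print(c+np.array([230,180,0]) if c is not None else None)
a=onz("wrist",(256,253),.218);b=onz("wrist",(389,200),.218);print(a,b,(a+b)/2,"yaw",np.degrees(np.arctan2(*(b-a)[:2][::-1]))-90)
print("hub",onz("wrist",(321.5,245),.258))
# base holes far pair and top corners
for p in[(251,162),(354,117)]:print("hole",onz("wrist",p,.02))
print("strip hole",onz("wrist",(297,132),.05))
E
```

```text
black [305 171  27  25 387] [317.8605 181.5194]
[[[320.5 245.5  18. ]
  [255.5 256.5  14.5]
  [390.5 203.5  15.9]]]
[ 0.5103 -0.246   0.218 ] [ 0.5122 -0.1003  0.218 ] [ 0.5113 -0.1732  0.218 ] yaw -0.7244635832728221
hub [ 0.5114 -0.1729  0.258 ]
hole [ 0.4451 -0.2603  0.02  ]
hole [ 0.4474 -0.0885  0.02  ]
strip hole [ 0.4301 -0.1723  0.05  ]
```

Emit:
step_arm --grip_force 30 --moves '[{"rx": 0,"ry": 0,"rz": 0,"dx": 6.5,"dy": 1.5,"dz": 0,"gripper": 1},{"rx": 0,"ry": 0,"rz": 0,"dx": 0,"dy": 0,"dz": 40,"gripper": 1},{"rx": 0,"ry": 0,"rz": 0,"dx": 0,"dy": 0,"dz": 40,"gripper": 1},{"rx": 0,"ry": 0,"rz": 0,"dx": 0,"dy": 0,"dz": 30,"gripper": 1},{"rx": 0,"ry": 0,"rz": 0,"dx": 0,"dy": 0,"dz": 15,"gripper": 1},{"rx": 0,"ry": 0,"rz": 0,"dx": 0,"dy": 0,"dz": 0,"gripper": 1}]'

```text
clock: 3.7
tcp_pos: [0.4578, -0.1488, 0.2779]
orientation: [-0.648, -3.073, 0.0]
contact_force: [0.1, -0.2, 0.1]
grip_width: 0.0852
gripper_force: 0.0
```

Emit:
step_arm --grip_force 30 --moves '[{"rx": 0,"ry": 0,"rz": 0,"dx": 0,"dy": 0,"dz": 0,"gripper": -1},{"rx": 0,"ry": 0,"rz": 0,"dx": 0,"dy": 0,"dz": 0,"gripper": -1},{"rx": 0,"ry": 0,"rz": 0,"dx": 0,"dy": 0,"dz": 0,"gripper": -1},{"rx": 0,"ry": 0,"rz": 0,"dx": 0,"dy": 0,"dz": 0,"gripper": -1},{"rx": 0,"ry": 0,"rz": 0,"dx": 0,"dy": 0,"dz": 0,"gripper": -1}]'

```text
clock: 4.32
tcp_pos: [0.4583, -0.1502, 0.2789]
orientation: [0.651, 3.073, -0.0]
contact_force: [-1.5, -1.4, 6.0]
grip_width: 0.0231
gripper_force: 30.3
```

```bash
python3 - <<'E'
from h import *
o=r.get_obs();print(o['clock'],o['tcp_pos'],o['orientation'],o['contact_force'],o['moment'],o['grip_width'],o['gripper_force'])
a=r.grab_frame("wrist");b=r.grab_frame("side")
a=cv2.resize(a,(400,250));b=cv2.resize(b[150:320,270:410],None,fx=2.8,fy=2.8)
v=np.zeros((480,800,3),np.uint8);v[:250,:400]=a;v[:b.shape[0],400:400+b.shape[1]]=b[:,:400];cv2.imwrite("pics/g1.png",v)
E
```

```text
4.325 [ 0.4583 -0.1502  0.2789] [ 0.6505  3.0726 -0.0001] [-1.4779 -1.4028  6.0138] [-0.3165  0.353  -0.0016] 0.023099893329297957 30.32859832048416
```

View pics/g1.png

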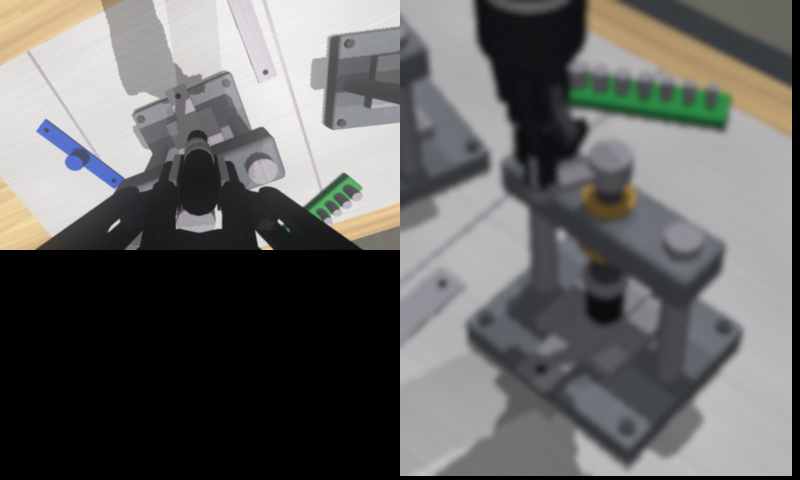

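The gripper holds the knob (opening 23 mm, side crop (540,165)) and clears the crank arm and hub. The tool's x axis lies along the crank arm. First quarter turn clockwise, then check.

Emit:
step_arm --grip_force 30 --moves '[{"rx": 0,"ry": 0,"rz": 0,"dx": -2,"dy": 15.5,"dz": 0.8,"gripper": -1},{"rx": 0,"ry": 0,"rz": 0,"dx": -6,"dy": 14.5,"dz": 0.8,"gripper": -1},{"rx": 0,"ry": 0,"rz": 0,"dx": -9.5,"dy": 12.4,"dz": 0.9,"gripper": -1},{"rx": 0,"ry": 0,"rz": 0,"dx": -12.5,"dy": 9.6,"dz": 0.8,"gripper": -1},{"rx": 0,"ry": 0,"rz": 0,"dx": -14.5,"dy": 6,"dz": 0.8,"gripper": -1},{"rx": 0,"ry": 0,"rz": 0,"dx": -15.5,"dy": 2,"dz": 0.9,"gripper": -1},{"rx": 0,"ry": 0,"rz": 0,"dx": 0,"dy": 0,"dz": 0,"gripper": -1}]'

```text
clock: 5.3
tcp_pos: [0.5383, -0.1226, 0.2739]
orientation: [0.654, 3.071, -0.007]
contact_force: [-0.8, -10.4, 5.7]
grip_width: 0.0232
gripper_force: 30.8
```

Turning freely. The 10 N pull toward the axis says the true axis is about 3 mm further along −tool y, so I'll fold that into the next quarter.

Emit:
step_arm --grip_force 30 --moves '[{"rx": 0,"ry": 0,"rz": 0,"dx": -15.5,"dy": -3.5,"dz": 0.8,"gripper": -1},{"rx": 0,"ry": 0,"rz": 0,"dx": -14.5,"dy": -7,"dz": 0.8,"gripper": -1},{"rx": 0,"ry": 0,"rz": 0,"dx": -12.5,"dy": -10,"dz": 0.9,"gripper": -1},{"rx": 0,"ry": 0,"rz": 0,"dx": -9.5,"dy": -12.5,"dz": 0.8,"gripper": -1},{"rx": 0,"ry": 0,"rz": 0,"dx": -6,"dy": -14.5,"dz": 0.8,"gripper": -1},{"rx": 0,"ry": 0,"rz": 0,"dx": -2,"dy": -15.5,"dz": 0.9,"gripper": -1},{"rx": 0,"ry": 0,"rz": 0,"dx": 0,"dy": 0,"dz": 0,"gripper": -1}]'

```text
clock: 6.18
tcp_pos: [0.5667, -0.202, 0.269]
orientation: [0.652, 3.073, 0.0]
contact_force: [-3.8, -2.5, 8.9]
grip_width: 0.0233
gripper_force: 30.8
```

Emit:
step_arm --grip_force 30 --moves '[{"rx": 0,"ry": 0,"rz": 0,"dx": 2,"dy": -15.5,"dz": 0.8,"gripper": -1},{"rx": 0,"ry": 0,"rz": 0,"dx": 6,"dy": -14.5,"dz": 0.8,"gripper": -1},{"rx": 0,"ry": 0,"rz": 0,"dx": 9.5,"dy": -12.4,"dz": 0.9,"gripper": -1},{"rx": 0,"ry": 0,"rz": 0,"dx": 12.5,"dy": -9.6,"dz": 0.8,"gripper": -1},{"rx": 0,"ry": 0,"rz": 0,"dx": 14.5,"dy": -6,"dz": 0.8,"gripper": -1},{"rx": 0,"ry": 0,"rz": 0,"dx": 15.5,"dy": -2,"dz": 0.9,"gripper": -1},{"rx": 0,"ry": 0,"rz": 0,"dx": 0,"dy": 0,"dz": 0,"gripper": -1}]'

```text
clock: 7.05
tcp_pos: [0.4866, -0.2313, 0.2639]
orientation: [-0.65, -3.073, -0.002]
contact_force: [-4.1, -1.4, 11.7]
grip_width: 0.0232
gripper_force: 30.8
```

```bash
python3 - <<'E'
from h import *
o=r.get_obs();print(o['clock'],o['tcp_pos'],o['contact_force'])
P=np.array([[.4583,-.1502],[.5383,-.1226],[.5667,-.202],o['tcp_pos'][:2]])
from scipy.optimize import least_squares
s=least_squares(lambda c:np.hypot(*(P-c).T)-.06,[.512,-.176]);c=s.x
print(c,np.hypot(*(P-c).T),np.degrees(np.arctan2(P[:,1]-c[1],P[:,0]-c[0])))
R=cv2.Rodrigues(np.array(o['orientation']))[0]
f=lambda a:c+.06*np.array([np.cos(np.radians(a)),np.sin(np.radians(a))])
prev=o['tcp_pos'][:2]
for a in(231,216,201,186,171,161.5):
    t=f(a);d=R.T@np.r_[t-prev,0]*1e3;print(a,d);prev=t
E
```

```text
7.05 [ 0.4866 -0.2313  0.2639] [-4.0909 -1.4189 11.6609]
[ 0.5122 -0.1768] [0.0601 0.0602 0.0601 0.0602] [ 153.7124   64.2582  -24.7949 -115.1558]
231 [14.3106  2.2425  0.0101]
216 [14.4584  6.024   0.0141]
201 [12.4066  9.5609  0.0165]
186 [ 9.5093 12.4462  0.0179]
171 [ 5.964  14.4833  0.018 ]
161.5 [1.7479 9.782  0.0109]
```

The circle fits: axis (0.512,−0.177), radius 60 mm, knob now at −115°. The target is 18° past the press front, about 161°.

Emit:
step_arm --grip_force 30 --moves '[{"rx": 0,"ry": 0,"rz": 0,"dx": 14.5,"dy": 2,"dz": 0.8,"gripper": -1},{"rx": 0,"ry": 0,"rz": 0,"dx": 14.5,"dy": 6,"dz": 0.8,"gripper": -1},{"rx": 0,"ry": 0,"rz": 0,"dx": 12.5,"dy": 9.5,"dz": 0.9,"gripper": -1},{"rx": 0,"ry": 0,"rz": 0,"dx": 9.5,"dy": 12.5,"dz": 0.8,"gripper": -1},{"rx": 0,"ry": 0,"rz": 0,"dx": 6,"dy": 14.5,"dz": 0.8,"gripper": -1},{"rx": 0,"ry": 0,"rz": 0,"dx": 1.5,"dy": 10,"dz": 0.5,"gripper": -1},{"rx": 0,"ry": 0,"rz": 0,"dx": 0,"dy": 0,"dz": 0,"gripper": -1},{"rx": 0,"ry": 0,"rz": 0,"dx": 0,"dy": 0,"dz": 0,"gripper": -1}]'

```text
clock: 8.05
tcp_pos: [0.4558, -0.1564, 0.2592]
orientation: [-0.647, -3.073, -0.004]
contact_force: [-3.6, 4.1, 12.3]
grip_width: 0.0231
gripper_force: 31.2
```

```bash
python3 - <<'E'
from h import *
o=r.get_obs();print(o['clock'],o['tcp_pos'],o['contact_force'],o['grip_width'])
d=o['tcp_pos'][:2]-np.array([.5122,-.1768]);print(np.hypot(*d),np.degrees(np.arctan2(d[1],d[0])))
E
```

```text
8.05 [ 0.4558 -0.1564  0.2592] [-3.634   4.0726 12.3117] 0.0230921395748069
0.05997781520314517 160.10197440195245
```

Screw is at about 6.62 rad, against a target of 6.60. Releasing and lifting clear.

Emit:
step_arm --moves '[{"rx": 0,"ry": 0,"rz": 0,"dx": 0,"dy": 0,"dz": 0,"gripper": 1},{"rx": 0,"ry": 0,"rz": 0,"dx": 0,"dy": 0,"dz": 0,"gripper": 1},{"rx": 0,"ry": 0,"rz": 0,"dx": 0,"dy": 0,"dz": 0,"gripper": 1},{"rx": 0,"ry": 0,"rz": 0,"dx": 0,"dy": 0,"dz": 0,"gripper": 1},{"rx": 0,"ry": 0,"rz": 0,"dx": 0,"dy": 0,"dz": -15,"gripper": 1},{"rx": 0,"ry": 0,"rz": 0,"dx": 0,"dy": 0,"dz": -35,"gripper": 1},{"rx": 0,"ry": 0,"rz": 0,"dx": 0,"dy": 0,"dz": -50,"gripper": 1},{"rx": 0,"ry": 0,"rz": 0,"dx": 0,"dy": 0,"dz": -50,"gripper": 1},{"rx": 0,"ry": 0,"rz": 0,"dx": 0,"dy": 0,"dz": 0,"gripper": 1}]'

```text
clock: 9.18
tcp_pos: [0.4577, -0.1591, 0.4135]
orientation: [0.649, 3.065, 0.002]
contact_force: [0.9, 0.2, -0.0]
grip_width: 0.0854
gripper_force: 0.0
```

```bash
python3 - <<'E'
from h import *
o=r.get_obs();print(o['clock'],o['tcp_pos'],o['contact_force'])
w=r.grab_frame("wrist");a=r.grab_frame("scene");b=r.grab_frame("side")
B={}
for n,im,bk in(("scene",a,(285,130,320,175)),("side",b,(305,190,332,235))):
    for s,c in blobs(im,(im.max(2)<50).astype(np.uint8),bk,60): print(n,s,c);B[n]=c
k=tri("scene",B["scene"],"side",B["side"]);print(k)
v=np.zeros((510,790,3),np.uint8)
A=cv2.resize(a[125:275,230:345],None,fx=3.4,fy=3.4,interpolation=2);W=cv2.resize(b[190:320,285:400],None,fx=3.4,fy=3.4,interpolation=2)
v[:A.shape[0],:A.shape[1]]=A;v[:W.shape[0],395:395+W.shape[1]]=W;cv2.imwrite("pics/end.png",v)
E
```

```text
9.175 [ 0.4577 -0.1591  0.4135] [ 0.9021  0.1528 -0.0245]
scene [296 145  11  23 212] [300.5943 156.184 ]
side [315 204  11  22 213] [320.2629 214.6103]
[ 0.459  -0.156   0.2522]
```

View pics/end.png

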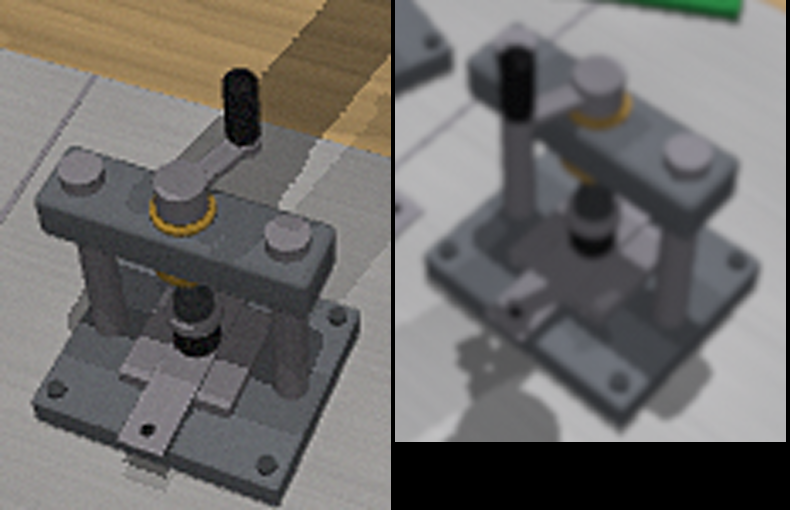

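The final picture shows the pad down on the damper (crop (195,330)), with the strip where it stood. The knob is 19.7 mm lower at about 160°, and the gripper is well clear. Handing in.

```bash
python3 -c "
from bench import r
print(r.hand_in())"
```

```text
the job is handed in; nothing more can be done
None
```

I wound the loaded press down to about 6.6 rad, a quarter turn past where the pad meets the damper, and let go with the part clamped where it stood. The empty press was not touched, and the job was handed in at about 9 s.

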